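# Load the flanged cartridge into the dosing stand and bolt it in

## Task

Take the flanged cartridge out of the rack and slide it sideways into the slotted holder of the dosing stand, its flange running under the slotted plate, and press its flange firmly but gently against the depth stop hidden at the end of the slot so that it is fully home. Then let it go and push the steel bolt all the way across the slot behind it. Do not force anything or push the stop out of its setting, keep the cartridge upright and leave the other things on the bench where they are.

Things in the scene. Friction and masses are not known exactly. Their poses are not given: they have to be found in the camera images.
- cartridge: white round cartridge, 60 to 170 g, 109 mm tall: barrel 30 mm diameter, 45 mm long; above it a flange 46 mm diameter, 4 mm thick; above that a smooth neck 24 mm diameter, 60 mm long, to grip. z = its axis, up; origin at the centre of its underside. It starts upright in one of the rack's holes, hanging by the flange, barrel 45 mm deep; the only part there with a flange
- flange (a point): centre of the underside of the cartridge's flange, on its axis, 45 mm above its underside
- rack: fixed grey rack, 220 x 76 mm, 55 mm high: an 8 mm plate on end walls with three 33 mm holes in a row along its x axis at -70, 0 and +70 mm; origin at table level under its centre
- holder: fixed rigid slotted holder of the dosing stand, aluminium, white housing behind. Origin at table level under home_seat; z up; the cartridge slides in along +x, slot open to -x. Flange ledge: two rails, tops 75 mm up, 14 mm wide, 36 mm gap for the barrel; they run out as prongs to x = -85 mm: the flange can be set on them at x = -77 mm, clear of the slotted plate
- slot_end (a point): middle of the slot's closed end, top of the slotted plate. The plate lies 82 to 88 mm up, 7 mm over the ledge. Slot 27 mm wide, holder x = -34 to +40 mm; flared mouth, 37 mm wide at x = -47 mm. Under the plate, unseen, the depth stop (stop_c0) meets the flange before this end. Press on it with 6 to 10 N for 1/2 s; at 12 N it slips in its clamp, which spoils its setting. Never load the holder over 30 N
- home_seat (a point): on the holder's axis, 75 mm up: where the centre of the flange's underside lies when home, if the depth stop is at its nearest setting; the stop is set 0 to 20 mm deeper (+x), which is not measured and must be felt. Axes as the holder's. Nothing of the holder is higher than 94 mm but the bolt's post
- bolt (a joint): sliding steel bolt on top of the slotted plate: a bar 8 x 50 x 6 mm along the holder's y axis at x = -18 mm. 0 = open, 0.048 m = fully across the slot, a hard stop; it moves to the holder's +y, stays where it is left, needs about 2 N. Starts open, 0 to 8 mm. Shut, it lies 2 to 22 mm behind the neck of a home cartridge; the neck blocks it if the cartridge is far out
- bolt_post (a point): centre of the top of the bolt's upright post, by which it is pushed: 12 mm diameter, 30 mm tall, from 94 to 124 mm up; in the holder's frame at x = -18 mm, y = -68 mm when open and -20 mm when shut
- plain_tube: plain white tube without a flange, 30 mm diameter, 105 mm tall, standing in a rack hole; a bystander; origin at the centre of its underside
- small_tube: white tube without a flange, 30 mm diameter, with an 18 mm diameter stub on top, 88 mm tall, standing in a rack hole; a bystander; origin at the centre of its underside
- tip_box: closed yellow box 85 x 115 x 45 mm; a bystander; origin at the centre of its underside
- beaker: open glass beaker, 64 mm diameter, 75 mm tall; a bystander; origin at the centre of its underside
- dish: flat clear closed dish, 88 mm diameter, 14 mm tall; a bystander; origin at the centre of its underside
- jar: amber jar, 56 mm diameter, 85 mm tall; a bystander; origin at the centre of its underside
- pen_mug: yellow mug with pens, 80 mm diameter, 140 mm tall over the pens; a bystander; origin at the centre of its underside
Not all that is in view belongs to the job. There is more than one size of the rack; the job needs the smaller. Leave any orange look-alike of the holder alone.

How it is judged (in metres and radians):
On the way, in this order (a step that is already met when the one before it is completed fails the run):
1. the cartridge is lifted clear of the rack (z of flange in the frame of rack above 0.085 m), for 0.1 s.
2. the cartridge is pressed home against the depth stop with more than 5 N (horizontal distance between flange and stop_c0 below 0.028 m and y of flange in the frame of home_seat between -0.0025 and 0.0025 m and z of flange in the frame of home_seat between -0.003 and 0.003 m and angle between cartridge's own z axis and vertical below 0.08 rad and contact force between cartridge and stop_c0 above 5 N), for 0.2 s.
At the end, for the whole second after the job is handed in: the cartridge stands upright in the holder, released and at rest, its flange under the slotted plate, within 2 mm of the hidden depth stop (2.5 mm across the slot, 3 mm in height, 0.08 rad tilt), and the bolt is across the slot behind it, within 3.5 mm of its stop (horizontal distance between flange and stop_c0 below 0.028 m and y of flange in the frame of home_seat between -0.0025 and 0.0025 m and z of flange in the frame of home_seat between -0.003 and 0.003 m and angle between cartridge's own z axis and vertical below 0.08 rad and value of joint bolt above 0.0445 m and linear speed of cartridge below 0.02 m/s); the robot touches nothing.
It fails at once if the cartridge loads the holder with more than 30 N (contact force between cartridge and holder above 30 N).
It fails at once if the depth stop is pushed more than 1.5 mm out of its setting (distance of stop_c0 from where it was at the start of the episode above 0.0015 m).
It fails at once if the robot loads the holder or its bolt with more than 30 N (contact force between any of the fingers, the arm and holder above 30 N).
It fails at once if the cartridge is tipped by more than 0.35 rad (angle between cartridge's own z axis and vertical above 0.35 rad).
It fails at once if a bystander is moved by more than 25 mm (distance of any of plain_tube, small_tube, tip_box, beaker, dish, jar, pen_mug from where it was at the start of the episode above 0.025 m).
It also fails if it takes over 72 s, if anything falls off the work surface, if the arm or the gripper's body presses on something with over 40 N, if the wrist force passes 120 N, or if a joint passes its speed limit or range.

## Robot

A 6-joint arm with a two-finger parallel gripper is mounted at the origin on the work surface. World frame = base frame: x ahead of the robot, y to its left, z up, the work surface at z = 0. Lengths are in mm, angles in rad, forces in N, time in s.
With the tool pointing down it reaches from about 375 to 925 mm from the base axis. Payload 5.7 kg.
Tool frame: the origin (TCP) lies at the very end of the fingers, on their centre line; the grasp point (between the pads) lies 19 mm behind it; z points along the fingers, y is the line along which they close (so a half turn about z gives the same grasp; the last joint's range is limited). The gripper opens to 85 mm and grips with 20 to 120 N. Pads are 22 mm wide; open, the fingers measure 114 mm over their backs; the gripper's body (76 mm by 85 mm) begins 54 mm behind the grasp point. The pads swing forward as they close: fully open they stand 13 mm farther back than shut.
Start: joints at [-1.443, 0.359, 1.51, -0, 1.272, -0.115], TCP at [144.239, -582.373, 231.267] pointing down, gripper open.
Joint ranges: [-2.97, 2.97], [-1.01, 2.36], [0.21, 2.38], [-0.96, 4.11], [0.2, 2.71], [-2.98, 2.98]. Speed limits (rad/s): [2.39, 2.39, 3.14, 3.14, 3.14, 3.14].

## Interface

Orientations are given as a rotation vector (axis times angle).
In Python, from plant import robot gives the robot as it stands. The module is installed in compiled form; this text tells all that it offers.
- The arm moves only by the tool servo_tool, never from a script. Its argument "moves" is text: rows parted by semicolons, each of 5 numbers parted by spaces: the finger opening in cm, from 0 to 8.54, then the shift along the tool's x, y, z in cm, then the turn about the tool's z in rad. A call has 1 to 10 rows; each row shifts and turns the commanded pose from where the row before left it, along the tool's axes as they then stand; what a row does not reach is not made up. A row lasts 1/12 s, in which the tool goes at most 41.7 mm and 7.16 degrees, less where a joint would pass 70% of its speed; a pose out of reach is approached as far as the arm can. A call with a gripper value outside its range is refused whole. The fingers move at their own pace and stop on an object; "squeeze" is the grip in N (left out, the last holds). Time passes only in rows, so rows that do not move let the fingers close. It gives the time, the measured TCP pose, the force, the opening and the grip force at its end, in the units of the state.
- robot.sense(): the state, without advancing time (a new reading comes with each control period).
- robot.grab_frame(name): name is "scene" or "top" or "wrist"; returns a dict with "img" (420x560x3 uint8, blue, green, red), "fovy" (degrees; the focal length in pixels is half the picture's height over the tangent of half this angle, whatever the lens; pixels are square), "cx", "cy" (the principal point, pixels), "origin" and "attitude" of the camera in the world; the wrist camera has in their place "tool_from_camera" (4x4, takes a point from camera to tool coordinates, whose origin is the TCP and whose axes are the flange's). Camera axes: x right, y down, z forward; pixel columns grow to the right and rows downward; lengths in mm; the calibration is good to about 2 mm. A picture is of the moment at which its call begins: read the wrist's pose just before it. There is no depth.
- robot.hand_in(): hands the job in; it is judged then, once.
The state is a dict: "t": time; "joint_pos": joint angles; "qd": joint speeds; "joint_torque": joint torques, N m; "eef_pos": TCP position; "eef_rot": TCP orientation; "wrist_force": force on the tool from outside, world axes, zero at the start; "ft_torque": the same for the moment, N m; "finger_gap": finger opening in mm; "finger_force": force on a finger pad.
Only numpy, scipy, OpenCV 4.12 (cv2) and the standard library are available. Lean on these libraries where they do the work, as an engineer would, in place of code of your own. Each camera call takes 0.05 s, during which the arm holds its last target. There are 200 camera calls.

## Working session

There is one attempt and no reset: what is moved stays moved. The work goes in short steps, Python scripts to look and compute and a tool call to move; the robot and the scene stay as the last step left them, time stands still between calls to the robot, and variables do not carry over. Pictures are saved under pics/ and viewed, at most 10 in all, crops included, and the job is handed in when it is done.

Besides the shell and the picture viewer there is one more tool, called after "Request:" in YAML: its name, and indented under it one key for each argument. servo_tool: Moves the arm, as the interface text tells. Its arguments: {"type":"object","properties":{"moves":{"type":"string"},"squeeze":{"type":"number"}},"required":["moves"]}

```bash
mkdir -p pics; cat > h.py <<'E'
import numpy as np, cv2, pickle
from scipy.spatial.transform import Rotation as R
from plant import robot
def grab(n):
    s=robot.sense(); f=robot.grab_frame(n); f['s']=s
    if 'tool_from_camera' in f:
        T=np.eye(4); T[:3,:3]=R.from_rotvec(s['eef_rot']).as_matrix(); T[:3,3]=s['eef_pos']
        W=T@np.array(f['tool_from_camera']); f['o']=W[:3,3]; f['A']=W[:3,:3]
    else:
        f['o']=np.array(f['origin']); a=np.array(f['attitude'],float)
        f['A']=a if a.shape==(3,3) else R.from_rotvec(a).as_matrix()
    f['f']=210/np.tan(np.radians(f['fovy'])/2)
    return f
def save(f,n): 
    pickle.dump(f,open(n+'.pkl','wb')); cv2.imwrite('pics/'+n+'.png',f['img'])
def load(n): return pickle.load(open(n+'.pkl','rb'))
def ray(f,u,v): return f['A']@np.array([(u-f['cx'])/f['f'],(v-f['cy'])/f['f'],1])
def at(f,u,v,z):
    d=ray(f,u,v); return f['o']+d*(z-f['o'][2])/d[2]
def proj(f,p):
    c=f['A'].T@(np.array(p)-f['o']); return c[:2]/c[2]*f['f']+[f['cx'],f['cy']]
E
python3 - <<'E'
from h import *
for n in ['scene','top']:
    f=grab(n); save(f,n); print(n,f['fovy'],f['cx'],f['cy'],f['o'],f['A'],f.get('attitude'))
print(robot.sense())
a=[cv2.imread(f'pics/{n}.png') for n in ['scene','top']]
E
```

```text
scene 52.46576673281169 281.32394074857126 210.99496993285697 [ 994.89844218 -781.75537024  701.81144119] [[ 0.80192123  0.34832968 -0.48537488]
 [ 0.59741736 -0.46231018  0.65525705]
 [ 0.00385173 -0.81543592 -0.57883454]] [-2.09766288 -0.69778841  0.35527605]
top 57.87850635558602 281.18666917864465 206.87230716428658 [ 356.68681749 -120.79797527  847.47743633] [[ 1.62136075e-02 -9.85556667e-01  1.68568012e-01]
 [-9.99868498e-01 -1.59267871e-02  3.05351021e-03]
 [-3.24660510e-04 -1.68595353e-01 -9.85685295e-01]] [-2.14936905  2.11485632 -0.17921124]
{'t': 0.1, 'joint_pos': array([-1.44310601e+00,  3.59466933e-01,  1.51134708e+00,  2.78633845e-05,
        1.27250200e+00, -1.15113075e-01]), 'qd': array([ 0.00154269, -0.00066419, -0.00248562, -0.00046258,  0.00070762,
       -0.00071281]), 'joint_torque': array([-2.51192738e-03, -5.28655493e+01, -2.79349530e+01, -1.85381436e-04,
        5.10980113e-03, -1.62019467e-05]), 'eef_pos': array([ 144.16928306, -581.77736399,  230.50872071]), 'eef_rot': array([-3.11676085e+00, -3.80236990e-01, -2.47858923e-05]), 'wrist_force': array([-0.72973494, -0.45269907, -0.21067937]), 'ft_torque': array([0.00118642, 0.02886028, 0.03632872]), 'finger_force': 0.0, 'finger_gap': 85.71560738514015}
```

View pics/top.png

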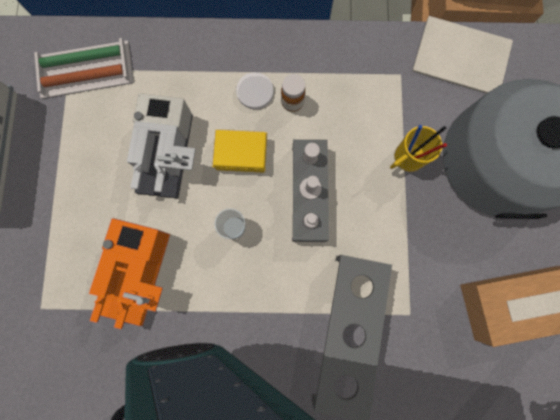

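View pics/scene.png

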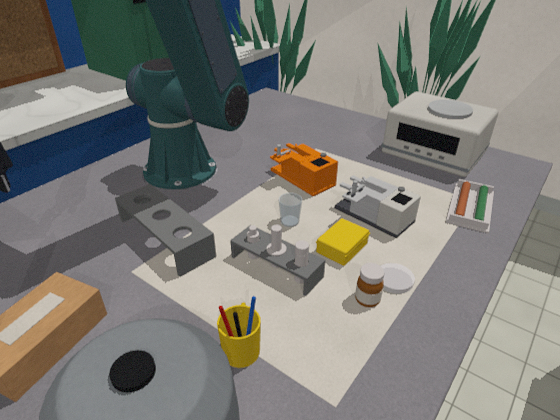

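The top view shows the small rack at about (311,190) with three white parts. The middle one, at (311,187), has a wide flange; the ones at (312,152) and (312,220) don't. The white holder is at about (160,148), with its slot opening downward in the image. Its orange look-alike is at (130,270), and the larger rack is at (357,335). I'll enlarge both areas to confirm.

```bash
python3 - <<'E'
from h import *
f=load('top');i=f['img']
a=cv2.resize(i[85:205,115:205],None,fx=5,fy=5,interpolation=3)[:600]
b=cv2.resize(i[130:250,285:340],None,fx=5,fy=5,interpolation=3)[:600,:340]
cv2.imwrite('pics/c1.png',np.hstack([a,b]))
for u,v,z in [(311,187,49),(312,152,55),(312,220,55),(293,139,55),(327,139,55),(293,241,55),(328,241,55)]: print(u,v,at(f,u,v,z).round(1))
E
```

```text
311 187 [ 537.7 -181.8   49. ]
312 152 [ 614.1 -183.3   55. ]
312 220 [ 465.2 -183.6   55. ]
293 139 [ 643.  -141.7   55. ]
327 139 [ 644.2 -215.9   55. ]
293 241 [ 420.4 -144.1   55. ]
328 241 [ 421.6 -217.1   55. ]
```

View pics/c1.png

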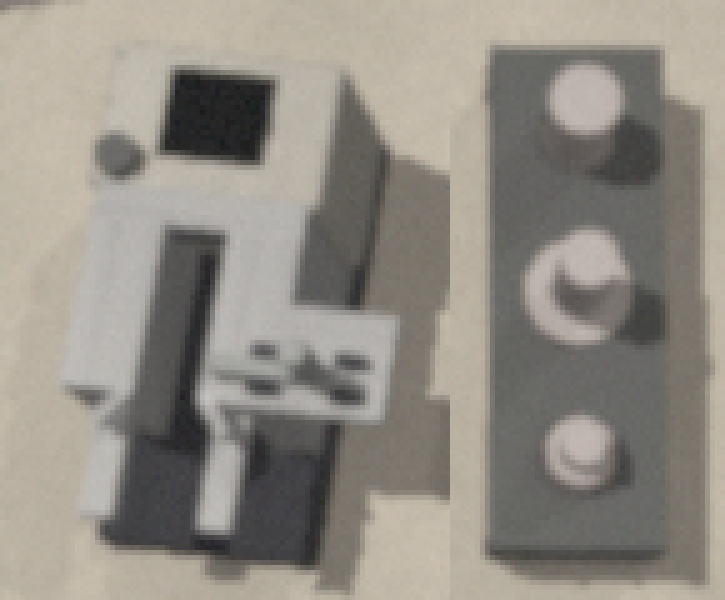

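Confirmed: the middle rack part has the flange, so it's the cartridge. The white holder's slot end is at about (154,132), with prong tips near (135,188) and (158,192). Next I'll work out its pose.

```bash
python3 - <<'E'
from h import *
f=load('top')
c=lambda x,y:(x/5+114.6,y/5+84.6)
P={'slotend':(196,233,88),'mouthL':(140,395,88),'mouthR':(207,395,88),'prL':(97,515,75),'prR':(217,533,75),'slotL':(165,237,88),'slotR':(227,237,88),'plateFL':(63,382,88)}
for k,(x,y,z) in P.items(): print(k,at(f,*c(x,y),z).round(1))
d=lambda x,y:(x/5+195-0.4,y/5+129.6)
print('cart',at(f,*d(578,287),59).round(1))
w=grab('wrist');save(w,'w0');print(np.array(w['tool_from_camera']).round(3),w['fovy'],w['cx'],w['cy'])
E
```

```text
slotend [643.5 151.7  88. ]
mouthL [572.8 169.8  88. ]
mouthR [573.2 142.   88. ]
prL [524.5 188.6  75. ]
prR [517.7 138.1  75. ]
slotL [641.5 164.6  88. ]
slotR [641.9 138.6  88. ]
plateFL [577.8 202.1  88. ]
cart [ 535.4 -179.3   59. ]
[[ 0.00000e+00 -9.65000e-01 -2.64000e-01  6.66830e+01]
 [ 1.00000e+00  0.00000e+00  1.00000e-03  3.80000e-01]
 [-1.00000e-03 -2.64000e-01  9.65000e-01 -1.43792e+02]
 [ 0.00000e+00  0.00000e+00  0.00000e+00  1.00000e+00]] 71.31824306690861 274.96470375821434 207.12595277866228
```

Request:
servo_tool:
  moves: "5 2 -2 0 0;5 2 -2 0 0;5 2 -2 0 0;5 2 -2 0 0;5 2 -2 0 0;5 2 -2 0 0;5 2 -2 0 0;5 2 -2 0 0;5 2 -2 0 0;5 2 -2 0 0"

```text
t: 0.98
eef_pos: [290.6, -338.7, 231.2]
eef_rot: [-3.118, -0.38, 0.0]
wrist_force: [0.6, 0.6, -0.5]
finger_gap: 50.0
finger_force: 0.0
```

Request:
servo_tool:
  moves: "5 2 -2 0 0;5 2 -2 0 0;5 2 -2 0 0;5 2 -2 0 0;5 2 -2 0 0;5 2 -2 0 0;5 2 -2 0 0;5 2 -2 0 0;5 2 -2 0 0;5 2 -2 0 0"

```text
t: 1.82
eef_pos: [436.7, -96.5, 231.2]
eef_rot: [-3.118, -0.381, 0.0]
wrist_force: [-0.6, -0.7, -0.1]
finger_gap: 50.0
finger_force: 0.0
```

Request:
servo_tool:
  moves: "5 2 -2 0.5 0;5 2 -2 0.5 0;5 2 -2 0.5 0;5 2 -2 0.5 0;5 2 -2 0.5 0;5 2 -2 0.5 0;5 2 -2 0.5 0;5 2 -2 0.5 0;5 2 -2 0.5 0;5 2 -2 0.5 0"

```text
t: 2.65
eef_pos: [582.7, 145.7, 180.7]
eef_rot: [-3.118, -0.381, 0.001]
wrist_force: [0.8, 0.2, 0.9]
finger_gap: 50.1
finger_force: 0.0
```

Request:
servo_tool:
  moves: "5 0 0 0 0.112;5 0 0 0 0.112;5 0 0 0 0.113;5 0 0 0 0;5 0 0 0 0;5 0 0 0 0"

```text
t: 3.15
eef_pos: [582.3, 144.2, 181.2]
eef_rot: [-3.138, 0.143, 0.0]
wrist_force: [0.5, 0.3, 0.2]
finger_gap: 49.9
finger_force: 0.0
```

```bash
python3 - <<'E'
from h import *
w=grab('wrist');save(w,'w1')
print(w['s']['eef_pos'],R.from_rotvec(w['s']['eef_rot']).as_matrix().round(3),w['s']['t'])
cv2.imwrite('pics/w1b.png',cv2.resize(w['img'],(800,600),interpolation=3))
E
```

```text
[582.25196495 144.1810515  181.22615316] [[ 0.996 -0.091 -0.   ]
 [-0.091 -0.996  0.   ]
 [-0.    -0.    -1.   ]] 3.15
```

View pics/w1b.png

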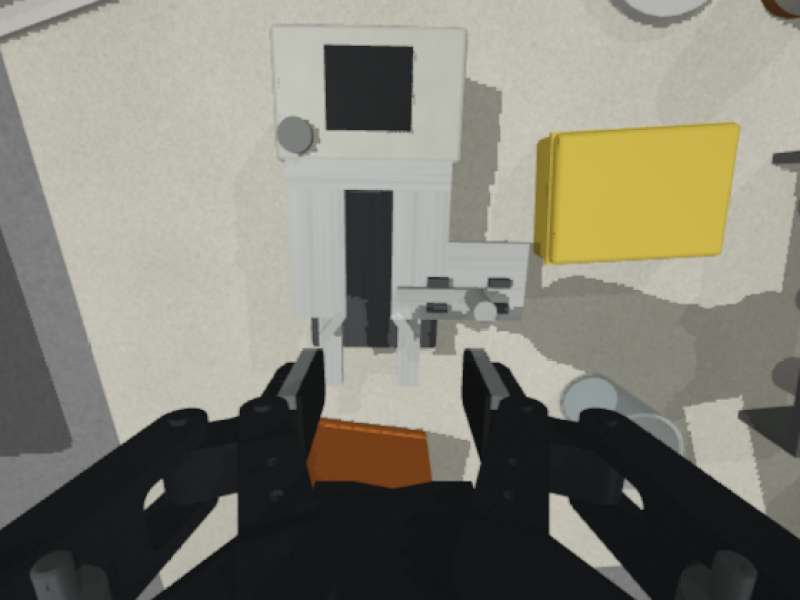

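The wrist view (800x600) shows the slot end at (368.5,190). The prong inner edges at the tips are at x≈342 and 398, y≈385. The bolt post top is at (485,311).

```bash
python3 - <<'E'
from h import *
w=load('w1')
g=lambda x,y,z:at(w,(x+.5)*.7-.5,(y+.5)*.7-.5,z)
a=g(368.5,190,88);l=g(342,385,75);r=g(398,385,75);p=g(485,311,124)
l2=g(324.5,385,75);r2=g(419,385,75)
print(a,l,r,p,np.linalg.norm(l-r),np.linalg.norm(l2-r2),(l2+r2)/2)
m=(l+r)/2;d=(a-m)[:2];print('len',np.linalg.norm(d),'yaw',np.arctan2(d[1],d[0]))
s1=g(344,192,88),g(393,192,88);print(np.linalg.norm(s1[0]-s1[1]))
i=w['img'][110:285,190:380];cv2.imwrite('pics/c2.png',cv2.resize(i,None,fx=3.4,fy=3.4,interpolation=cv2.INTER_CUBIC))
E
```

```text
[645.59793159 151.42174911  88.        ] [523.25791082 182.73136228  75.        ] [519.91850532 146.02320014  75.        ] [582.05815445  97.18596162 124.        ] 36.859744936585116 62.200902382894704 [521.48381873 163.22978929  75.        ]
len 124.68463153155686 yaw -0.10409429314580734
26.957987210426346
```

View pics/c2.png

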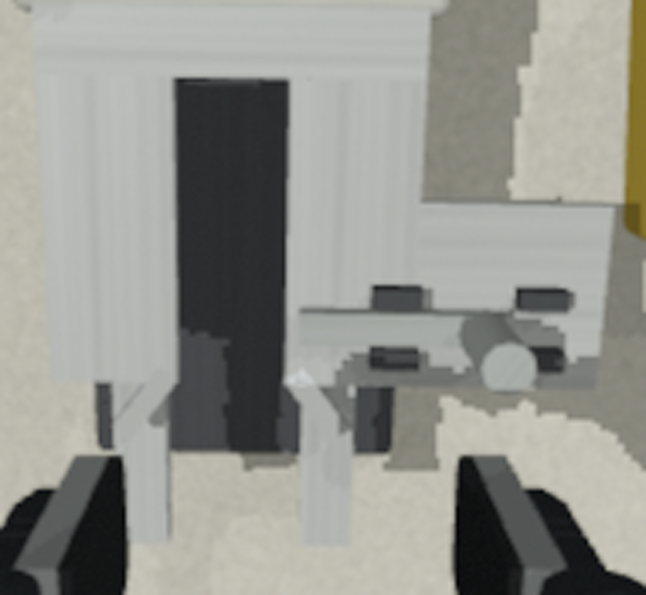

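```bash
cat >> h.py <<'E'
E
python3 - <<'E'
from h import *
w=load('w1')
g=lambda x,y,z:at(w,190+(x+.5)/3.4-.5,110+(y+.5)/3.4-.5,z)[:2]
a=g(231.5,80,88);m=g(237.5,544,75);b=g(233,372,88);p=g(509,367,124)
for q in (m,b):
    d=a-q;print(np.linalg.norm(d),np.arctan2(d[1],d[0]))
print(a,m,b,p)
for yaw in(-.1,-.09,-.085):
    ex=np.array([np.cos(yaw),np.sin(yaw)]);ey=np.array([-ex[1],ex[0]])
    o=((a-40*ex)+(m+85*ex)+(b+34*ex))/3
    print(yaw,o,[((q-o)@ex,(q-o)@ey) for q in (a,m,b,p)])
E
```

```text
124.73661278712517 -0.09878629600114248
70.71059365268546 -0.10089362346829238
[645.35538266 151.49867735] [521.22691068 163.80091346] [575.00438387 158.62082765] [582.02914329  97.18479586]
-0.1 [606.73066876 155.34452618] [(np.float64(38.815695444350894), np.float64(0.02940155034657493)), (np.float64(-85.92082546944313), np.float64(-0.12199173822808881)), (np.float64(-31.894869974907976), np.float64(0.0925901878814832)), (np.float64(-18.771836137356036), np.float64(-60.33521160570906))]
-0.09 [606.75564771 155.60667102] [(np.float64(38.81273203066066), np.float64(-0.6220793493783596)), (np.float64(-85.9190660167147), np.float64(0.4738793514700615)), (np.float64(-31.893666013945918), np.float64(0.14819999790827876)), (np.float64(-19.375556269303903), np.float64(-60.4078085819849))]
-0.085 [606.76715383 155.73783384] [(np.float64(38.808807322753154), np.float64(-0.9478005430146896)), (np.float64(-85.91595180972304), np.float64(0.771800850039508)), (np.float64(-31.892855513030213), np.float64(0.17599969297508047)), (np.float64(-19.677681025751543), np.float64(-60.441842226317405))]
```

Request:
servo_tool:
  moves: "5 -0.17 3.27 0 0;5 -0.17 3.27 0 0;5 -0.17 3.27 0 0;5 -0.17 3.27 0 0;5 -0.17 3.27 0 0;5 -0.17 3.27 0 0;5 -0.17 3.27 0 0;5 -0.17 3.27 0 0;5 -0.17 3.27 0 0;5 -0.17 3.27 0 0"

```text
t: 4.03
eef_pos: [534.1, -181.4, 181.5]
eef_rot: [-3.138, 0.145, -0.001]
wrist_force: [0.9, -0.1, -0.0]
finger_gap: 50.1
finger_force: 0.0
```

Request:
servo_tool:
  moves: "5 0 0 0 0.009;5 0 0 0 0;5 0 0 0 0;5 0 0 0 0"

```text
t: 4.37
eef_pos: [534.6, -178.7, 181.3]
eef_rot: [-3.137, 0.16, 0.0]
wrist_force: [-0.3, -0.3, -0.2]
finger_gap: 50.1
finger_force: 0.0
```

```bash
python3 - <<'E'
from h import *
w=grab('wrist');save(w,'w2')
print(w['s']['eef_pos'],R.from_rotvec(w['s']['eef_rot']).as_matrix().round(4),w['s']['t'])
cv2.imwrite('pics/w2b.png',cv2.resize(w['img'][40:340,130:430],None,fx=2,fy=2,interpolation=2))
E
```

```text
[ 534.59199128 -178.66403779  181.25368823] [[ 9.948e-01 -1.016e-01 -3.000e-04]
 [-1.016e-01 -9.948e-01  7.000e-04]
 [-3.000e-04 -7.000e-04 -1.000e+00]] 4.3667
```

View pics/w2b.png

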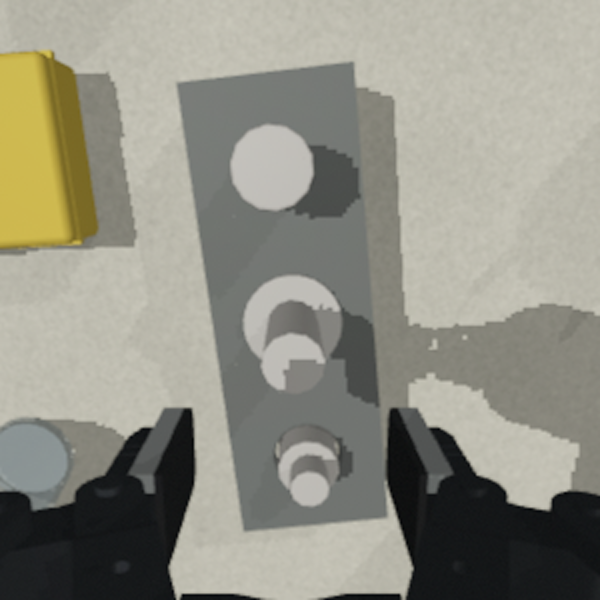

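The wrist view shows the cartridge's neck top at (294,362) and its flange at (292,323) in the crop.

```bash
python3 - <<'E'
from h import *
w=load('w2')
g=lambda x,y,z:at(w,130+(x+.5)/2-.5,40+(y+.5)/2-.5,z)
A=R.from_rotvec(w['s']['eef_rot']).as_matrix()
for q in (g(293.5,362.5,119),g(292.5,325,59)):
    print(q,A.T@(q-w['s']['eef_pos']))
E
```

```text
[ 534.25132564 -180.2587231   119.        ] [-0.1556603   1.66203888 62.25266396]
[ 533.22397132 -179.96134475   59.        ] [ -1.18744197   1.51008105 122.25313251]
```

Request:
servo_tool:
  moves: "5 -0.05 0.15 1.5 0;5 0 0 1.5 0;5 0 0 1.5 0;5 0 0 1.5 0;5 0 0 1.5 0;5 0 0 1.2 0;5 0 0 1 0;5 0 0 0 0;5 0 0 0 0"

```text
t: 5.17
eef_pos: [533.9, -180.3, 84.0]
eef_rot: [-3.137, 0.16, 0.002]
wrist_force: [0.7, -0.2, 0.2]
finger_gap: 50.2
finger_force: 0.0
```

Request:
servo_tool:
  moves: "3 0 0 0 0;2.2 0 0 0 0;2.2 0 0 0 0;2.2 0 0 0 0;2.2 0 0 0 0;2.2 0 0 0 0;2.2 0 0 0 0;2.2 0 0 0 0"
  squeeze: 60

```text
t: 5.83
eef_pos: [534.8, -181.2, 85.2]
eef_rot: [3.137, -0.162, 0.003]
wrist_force: [0.0, 1.9, 5.8]
finger_gap: 23.1
finger_force: 42.8
```

Request:
servo_tool:
  moves: "2.2 0 0 -0.3 0;2.2 0 0 -0.7 0;2.2 0 0 -1.5 0;2.2 0 0 -1.5 0;2.2 0 0 -1.5 0;2.2 0 0 -1.5 0;2.2 0 0 -1.5 0;2.2 0 0 -1.5 0;2.2 0 0 -1 0;2.2 0 0 0 0"
  squeeze: 80

```text
t: 6.67
eef_pos: [535.2, -181.8, 196.7]
eef_rot: [3.136, -0.162, 0.006]
wrist_force: [1.1, -0.7, -0.9]
finger_gap: 23.1
finger_force: 42.6
```

Request:
servo_tool:
  moves: "2.2 0 0 0 0;2.2 0 0 0 0"

```text
t: 6.83
eef_pos: [533.4, -180.9, 193.5]
eef_rot: [-3.137, 0.162, 0.002]
wrist_force: [0.5, 0.7, -0.7]
finger_gap: 23.2
finger_force: 42.6
```

```bash
python3 - <<'E'
from h import *
w=grab('wrist');save(w,'w3')
s=w['s'];A=R.from_rotvec(s['eef_rot']).as_matrix()
print(s['eef_pos'],A.round(4),s['wrist_force'],s['ft_torque'],s['finger_gap'])
i=w['img'];cv2.imwrite('pics/w3b.png',cv2.resize(i[150:400,150:400],None,fx=2.4,fy=2.4,interpolation=2))
E
```

```text
[ 533.38702668 -180.87577545  193.52596691] [[ 9.947e-01 -1.030e-01 -1.400e-03]
 [-1.030e-01 -9.947e-01  6.000e-04]
 [-1.400e-03 -5.000e-04 -1.000e+00]] [ 0.4524284   0.69413139 -0.6844474 ] [0.00095312 0.03372915 0.01762966] 23.167121504707012
```

View pics/w3b.png

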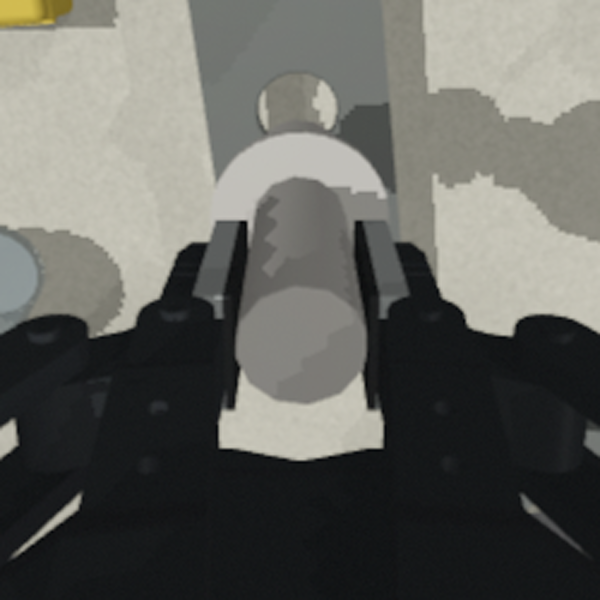

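The cartridge is held upright. In the crop its neck top is at (301,345), the flange's far edge at (301,132) and the flange's sides at x = 214 and 389.

```bash
python3 - <<'E'
from h import *
w=load('w3');T=np.array(w['tool_from_camera'])
def tp(x,y,z):
    u,v=150+(x+.5)/2.4-.5,150+(y+.5)/2.4-.5
    d=T[:3,:3]@np.array([(u-w['cx'])/w['f'],(v-w['cy'])/w['f'],1]);o=T[:3,3]
    return (o+d*(z-o[2])/d[2]).round(2)
print('top',tp(301,345,-34),tp(236,345,-34),tp(366,345,-34),tp(301,287,-34),tp(301,402,-34))
print('flange far',tp(301,132,26.2),'sides',tp(214,203,26.2),tp(389,203,26.2))
yaw=-.1;ex=np.array([np.cos(yaw),np.sin(yaw)]);o=np.array([606.4,155.3])
t=o-77*ex; print('target',t); A=R.from_rotvec(w['s']['eef_rot']).as_matrix()
d=np.r_[t,0]-w['s']['eef_pos'];print(A.T@d)
E
```

```text
top [ -1.06   0.58 -34.  ] [ -1.06 -10.88 -34.  ] [ -1.05  12.03 -34.  ] [ 10.19   0.57 -34.  ] [-12.67   0.58 -34.  ]
flange far [21.84  0.61 26.2 ] sides [  2.93 -21.78  26.2 ] [ 2.95 23.27 26.2 ]
target [529.78467927 162.98717308]
[ -38.73011747 -341.56670018  193.75028124]
```

Request:
servo_tool:
  moves: "2.2 -0.2 -1.5 0 0;2.2 -0.4 -3.6 0 0;2.2 -0.4 -3.6 0 0;2.2 -0.4 -3.6 0 0;2.2 -0.4 -3.6 0 0;2.2 -0.4 -3.6 0 0;2.2 -0.4 -3.6 0 0;2.2 -0.4 -3.6 0 0;2.2 -0.4 -3.6 0 0;2.2 -0.4 -3.6 0 0"

```text
t: 7.72
eef_pos: [529.7, 162.4, 193.5]
eef_rot: [3.137, -0.162, -0.003]
wrist_force: [1.1, -0.7, -1.5]
finger_gap: 23.1
finger_force: 42.8
```

Request:
servo_tool:
  moves: "2.2 0 -0.3 0 0;2.2 0 0 0 0;2.2 0 0 0 0;2.2 0 0 0 0"

```text
t: 8.05
eef_pos: [531.0, 162.2, 193.8]
eef_rot: [3.137, -0.163, -0.002]
wrist_force: [-0.2, -0.5, -1.5]
finger_gap: 22.8
finger_force: 43.0
```

```bash
cat > st.py <<'E'
from h import *
P=[robot.sense()];s=P[0];A=R.from_rotvec(s['eef_rot']).as_matrix()
yaw=-.1;ex=np.array([np.cos(yaw),np.sin(yaw),0]);ey=np.array([-ex[1],ex[0],0]);o=np.array([606.4,155.3,0])
c=s['eef_pos']+A@[-1.1,.6,30.2]
print('t',s['t'],'flange in holder',[round(float((c-o)@e),2) for e in(ex,ey)],c[2].round(2),'F holder',[round(float(s['wrist_force']@e),2) for e in(ex,ey,[0,0,1])],'torq',s['ft_torque'].round(3),'toolyaw',np.arctan2(A[1,0],A[0,0]).round(4),'tcp',s['eef_pos'].round(1))
E
python3 st.py
```

```text
t 8.05 flange in holder [-76.87, -1.32] 163.65 F holder [-0.13, -0.47, -1.46] torq [-0.038 -0.048 -0.005] toolyaw -0.1036 tcp [531.  162.2 193.8]
```

Request:
servo_tool:
  moves: "2.2 0 -0.13 1 0;2.2 0 0 1.5 0;2.2 0 0 1.5 0;2.2 0 0 1.5 0;2.2 0 0 1.5 0;2.2 0 0 0.8 0;2.2 0 0 0.3 0;2.2 0 0 0 0;2.2 0 0 0 0;2.2 0 0 0 0"

```text
t: 8.88
eef_pos: [532.4, 164.2, 114.1]
eef_rot: [-3.137, 0.163, -0.002]
wrist_force: [0.8, 1.1, -2.1]
finger_gap: 22.6
finger_force: 42.9
```

```bash
python3 st.py; python3 - <<'E'
from h import *
w=grab('wrist');save(w,'w4');i=w['img'];cv2.imwrite('pics/w4b.png',cv2.resize(i[60:330,160:400],None,fx=2.2,fy=2.2,interpolation=2))
E
```

```text
t 8.8833 flange in holder [-75.58, 0.91] 83.92 F holder [0.7, 1.15, -2.06] torq [-0.03  -0.002 -0.026] toolyaw -0.1036 tcp [532.4 164.2 114.1]
```

View pics/w4b.png

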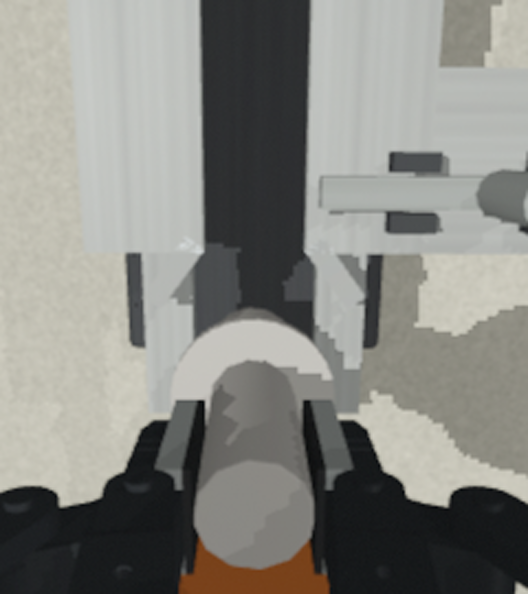

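Flange centred at x≈253 in the crop and slot centre at ≈256, so it's under 1 mm off. Prongs are under the flange. I'll nudge it and lower.

Request:
servo_tool:
  moves: "2.2 0 0.06 0.2 0;2.2 0 0 0.2 0;2.2 0 0 0.1 0;2.2 0 0 0 0"

```text
t: 9.27
eef_pos: [531.4, 163.7, 108.2]
eef_rot: [-3.137, 0.162, 0.0]
wrist_force: [-0.2, 0.6, -2.0]
finger_gap: 22.7
finger_force: 42.9
```

```bash
python3 st.py
```

```text
t 9.2667 flange in holder [-76.61, 0.27] 77.97 F holder [-0.29, 0.55, -2.0] torq [-0.014  0.017  0.013] toolyaw -0.1032 tcp [531.4 163.7 108.2]
```

Request:
servo_tool:
  moves: "2.2 0 0 0.1 0;2.2 0 0 0 0;2.2 0 0 0 0"

```text
t: 9.52
eef_pos: [531.5, 163.7, 107.3]
eef_rot: [-3.137, 0.162, 0.0]
wrist_force: [0.3, -0.7, -1.1]
finger_gap: 23.1
finger_force: 42.9
```

```bash
python3 st.py
```

```text
t 9.5167 flange in holder [-76.45, 0.29] 77.07 F holder [0.37, -0.7, -1.06] torq [-0.022 -0.008  0.051] toolyaw -0.1031 tcp [531.5 163.7 107.3]
```

Request:
servo_tool:
  moves: "2.2 0 0 0.1 0;2.2 0 0 0 0;2.2 0 0 0 0"

```text
t: 9.77
eef_pos: [531.5, 163.7, 106.3]
eef_rot: [-3.137, 0.162, 0.0]
wrist_force: [0.0, -0.3, -1.3]
finger_gap: 22.7
finger_force: 42.9
```

Request:
servo_tool:
  moves: "2.2 0 0 0.05 0;2.2 0 0 0 0;2.2 0 0 0 0"

```text
t: 10.02
eef_pos: [531.6, 163.7, 105.8]
eef_rot: [-3.137, 0.162, 0.0]
wrist_force: [0.5, 0.2, -1.1]
finger_gap: 23.0
finger_force: 42.9
```

Request:
servo_tool:
  moves: "2.2 0 0 0.05 0;2.2 0 0 0 0;2.2 0 0 0 0"

```text
t: 10.27
eef_pos: [531.6, 163.7, 105.3]
eef_rot: [-3.137, 0.162, -0.0]
wrist_force: [-0.1, 0.0, -1.8]
finger_gap: 22.8
finger_force: 42.9
```

Request:
servo_tool:
  moves: "2.2 0 0 0.05 0;2.2 0 0 0 0;2.2 0 0 0 0"

```text
t: 10.52
eef_pos: [531.7, 163.8, 105.2]
eef_rot: [-3.137, 0.162, -0.0]
wrist_force: [-0.2, 0.7, 3.6]
finger_gap: 22.7
finger_force: 43.5
```

Request:
servo_tool:
  moves: "2.2 0 0 0.05 0;2.2 0 0 0 0;2.2 0 0 0 0"

```text
t: 10.77
eef_pos: [531.7, 163.8, 105.1]
eef_rot: [-3.137, 0.162, -0.001]
wrist_force: [-1.9, 1.5, 8.4]
finger_gap: 23.0
finger_force: 43.9
```

Request:
servo_tool:
  moves: "2.2 0 0 -0.12 0;2.2 0 0 0 0;2.2 0.2 0 0 0;2.2 0.2 0 0 0;2.2 0.2 0 0 0;2.2 0.2 0 0 0;2.2 0.2 0 0 0;2.2 0.2 0 0 0;2.2 0 0 0 0;2.2 0 0 0 0"

```text
t: 11.6
eef_pos: [543.6, 162.4, 105.5]
eef_rot: [-3.137, 0.162, 0.0]
wrist_force: [-0.1, -0.5, -1.1]
finger_gap: 22.5
finger_force: 42.8
```

```bash
python3 st.py
```

```text
t 11.6 flange in holder [-64.26, 0.22] 75.3 F holder [-0.06, -0.53, -1.15] torq [-0.004 -0.041  0.028] toolyaw -0.1033 tcp [543.6 162.4 105.5]
```

Request:
servo_tool:
  moves: "2.2 0.2 0 0 0;2.2 0.2 0 0 0;2.2 0.2 0 0 0;2.2 0.2 0 0 0;2.2 0.2 0 0 0;2.2 0 0 0 0;2.2 0 0 0 0"

```text
t: 12.18
eef_pos: [553.6, 161.4, 105.5]
eef_rot: [-3.137, 0.162, 0.0]
wrist_force: [0.8, 0.3, -0.9]
finger_gap: 23.1
finger_force: 42.8
```

```bash
python3 st.py
```

```text
t 12.1833 flange in holder [-54.26, 0.2] 75.32 F holder [0.78, 0.34, -0.91] torq [ 0.068 -0.033 -0.023] toolyaw -0.1033 tcp [553.6 161.4 105.5]
```

Smooth so far: no lateral force, and the flange is running 0.3 mm above the ledge.

Request:
servo_tool:
  moves: "2.2 0.2 0 0 0;2.2 0.2 0 0 0;2.2 0.2 0 0 0;2.2 0.2 0 0 0;2.2 0.2 0 0 0;2.2 0 0 0 0;2.2 0 0 0 0"

```text
t: 12.77
eef_pos: [563.5, 160.4, 105.5]
eef_rot: [-3.137, 0.162, -0.0]
wrist_force: [0.1, 0.1, -1.0]
finger_gap: 23.1
finger_force: 42.8
```

Request:
servo_tool:
  moves: "2.2 0.2 0 0 0;2.2 0.2 0 0 0;2.2 0.2 0 0 0;2.2 0.2 0 0 0;2.2 0.2 0 0 0;2.2 0 0 0 0;2.2 0 0 0 0"

```text
t: 13.35
eef_pos: [573.5, 159.3, 105.5]
eef_rot: [-3.137, 0.162, 0.0]
wrist_force: [-0.0, 0.2, -1.2]
finger_gap: 23.0
finger_force: 42.8
```

```bash
python3 st.py
```

```text
t 13.35 flange in holder [-34.28, 0.13] 75.3 F holder [-0.04, 0.22, -1.2] torq [ 0.07  -0.034 -0.003] toolyaw -0.1033 tcp [573.5 159.3 105.5]
```

Request:
servo_tool:
  moves: "2.2 0.2 0 0 0;2.2 0.2 0 0 0;2.2 0.2 0 0 0;2.2 0.2 0 0 0;2.2 0.2 0 0 0;2.2 0.2 0 0 0;2.2 0 0 0 0;2.2 0 0 0 0"

```text
t: 14.02
eef_pos: [585.4, 158.1, 105.5]
eef_rot: [-3.137, 0.162, 0.0]
wrist_force: [-0.2, -0.6, -1.4]
finger_gap: 23.0
finger_force: 42.8
```

Request:
servo_tool:
  moves: "2.2 0.2 0 0 0;2.2 0.2 0 0 0;2.2 0.2 0 0 0;2.2 0.2 0 0 0;2.2 0.2 0 0 0;2.2 0.2 0 0 0;2.2 0.2 0 0 0;2.2 0 0 0 0;2.2 0 0 0 0"

```text
t: 14.77
eef_pos: [599.3, 156.6, 105.5]
eef_rot: [-3.137, 0.162, 0.0]
wrist_force: [-0.4, 0.0, -1.9]
finger_gap: 22.7
finger_force: 42.8
```

```bash
python3 st.py
```

```text
t 14.7667 flange in holder [-8.33, 0.01] 75.29 F holder [-0.37, -0.04, -1.85] torq [-0.012 -0.018 -0.023] toolyaw -0.1033 tcp [599.3 156.6 105.5]
```

Request:
servo_tool:
  moves: "2.2 0.1 0 0 0;2.2 0.1 0 0 0;2.2 0.1 0 0 0;2.2 0.1 0 0 0;2.2 0.1 0 0 0;2.2 0 0 0 0;2.2 0 0 0 0;2.2 0 0 0 0"

```text
t: 15.43
eef_pos: [604.1, 156.2, 105.5]
eef_rot: [-3.137, 0.162, 0.0]
wrist_force: [0.1, -0.4, -1.5]
finger_gap: 23.1
finger_force: 42.8
```

Request:
servo_tool:
  moves: "2.2 0.05 0 0 0;2.2 0.05 0 0 0;2.2 0 0 0 0;2.2 0 0 0 0"

```text
t: 15.77
eef_pos: [605.2, 156.1, 105.5]
eef_rot: [-3.137, 0.162, -0.0]
wrist_force: [0.1, 0.2, -1.0]
finger_gap: 23.3
finger_force: 42.8
```

Request:
servo_tool:
  moves: "2.2 0.05 0 0 0;2.2 0.05 0 0 0;2.2 0 0 0 0;2.2 0 0 0 0"

```text
t: 16.1
eef_pos: [606.2, 156.0, 105.6]
eef_rot: [-3.137, 0.162, -0.0]
wrist_force: [0.3, -0.0, -0.9]
finger_gap: 22.7
finger_force: 42.8
```

Request:
servo_tool:
  moves: "2.2 0.05 0 0 0;2.2 0.05 0 0 0;2.2 0 0 0 0;2.2 0 0 0 0"

```text
t: 16.43
eef_pos: [607.2, 155.8, 105.6]
eef_rot: [-3.137, 0.162, -0.0]
wrist_force: [0.2, -0.2, -2.5]
finger_gap: 22.9
finger_force: 42.8
```

Request:
servo_tool:
  moves: "2.2 0.05 0 0 0;2.2 0.05 0 0 0;2.2 0 0 0 0;2.2 0 0 0 0"

```text
t: 16.77
eef_pos: [608.2, 155.7, 105.6]
eef_rot: [-3.137, 0.162, -0.0]
wrist_force: [0.0, 0.3, -1.5]
finger_gap: 22.6
finger_force: 42.8
```

Request:
servo_tool:
  moves: "2.2 0.05 0 0 0;2.2 0.05 0 0 0;2.2 0 0 0 0;2.2 0 0 0 0"

```text
t: 17.1
eef_pos: [609.2, 155.6, 105.6]
eef_rot: [-3.137, 0.162, -0.0]
wrist_force: [0.4, -0.6, -1.8]
finger_gap: 22.7
finger_force: 42.8
```

Request:
servo_tool:
  moves: "2.2 0.05 0 0 0;2.2 0.05 0 0 0;2.2 0 0 0 0;2.2 0 0 0 0"

```text
t: 17.43
eef_pos: [610.2, 155.6, 105.5]
eef_rot: [-3.137, 0.162, 0.0]
wrist_force: [-0.2, -0.9, -1.6]
finger_gap: 22.6
finger_force: 42.8
```

Request:
servo_tool:
  moves: "2.2 0.05 0 0 0;2.2 0.05 0 0 0;2.2 0 0 0 0;2.2 0 0 0 0"

```text
t: 17.77
eef_pos: [611.2, 155.4, 105.5]
eef_rot: [-3.137, 0.162, -0.0]
wrist_force: [0.7, 0.5, -1.7]
finger_gap: 23.0
finger_force: 42.8
```

Request:
servo_tool:
  moves: "2.2 0.05 0 0 0;2.2 0.05 0 0 0;2.2 0 0 0 0;2.2 0 0 0 0"

```text
t: 18.1
eef_pos: [612.2, 155.3, 105.6]
eef_rot: [-3.137, 0.162, -0.0]
wrist_force: [-1.0, 0.2, 0.1]
finger_gap: 23.2
finger_force: 42.8
```

Request:
servo_tool:
  moves: "2.2 0.05 0 0 0;2.2 0 0 0 0;2.2 0 0 0 0"

```text
t: 18.35
eef_pos: [612.7, 155.3, 105.5]
eef_rot: [-3.137, 0.162, -0.0]
wrist_force: [-1.0, 0.2, -0.5]
finger_gap: 22.9
finger_force: 42.8
```

Request:
servo_tool:
  moves: "2.2 0.05 0 0 0;2.2 0 0 0 0;2.2 0 0 0 0"

```text
t: 18.6
eef_pos: [613.1, 155.2, 105.5]
eef_rot: [-3.137, 0.162, 0.0]
wrist_force: [-0.2, 0.1, -1.1]
finger_gap: 22.6
finger_force: 42.8
```

Just noise. Continuing.

Request:
servo_tool:
  moves: "2.2 0.05 0 0 0;2.2 0.05 0 0 0;2.2 0 0 0 0;2.2 0 0 0 0"

```text
t: 18.93
eef_pos: [614.1, 155.1, 105.5]
eef_rot: [-3.137, 0.162, 0.0]
wrist_force: [0.3, -0.4, -0.8]
finger_gap: 22.6
finger_force: 42.8
```

Request:
servo_tool:
  moves: "2.2 0.05 0 0 0;2.2 0.05 0 0 0;2.2 0 0 0 0;2.2 0 0 0 0"

```text
t: 19.27
eef_pos: [615.1, 155.0, 105.5]
eef_rot: [-3.137, 0.162, 0.0]
wrist_force: [0.0, -0.2, -0.9]
finger_gap: 22.6
finger_force: 42.8
```

Request:
servo_tool:
  moves: "2.2 0.05 0 0 0;2.2 0.05 0 0 0;2.2 0 0 0 0;2.2 0 0 0 0"

```text
t: 19.6
eef_pos: [616.2, 154.9, 105.6]
eef_rot: [-3.137, 0.162, -0.0]
wrist_force: [0.5, 0.4, -1.7]
finger_gap: 22.8
finger_force: 42.8
```

Request:
servo_tool:
  moves: "2.2 0.05 0 0 0;2.2 0.05 0 0 0;2.2 0 0 0 0;2.2 0 0 0 0"

```text
t: 19.93
eef_pos: [617.2, 154.8, 105.5]
eef_rot: [-3.137, 0.162, -0.0]
wrist_force: [-0.5, -0.2, -0.8]
finger_gap: 23.0
finger_force: 42.8
```

Request:
servo_tool:
  moves: "2.2 0.05 0 0 0;2.2 0.05 0 0 0;2.2 0 0 0 0;2.2 0 0 0 0"

```text
t: 20.27
eef_pos: [618.1, 154.7, 105.5]
eef_rot: [-3.137, 0.162, 0.0]
wrist_force: [0.2, -0.5, -0.7]
finger_gap: 23.0
finger_force: 42.8
```

Request:
servo_tool:
  moves: "2.2 0.05 0 0 0;2.2 0.05 0 0 0;2.2 0 0 0 0;2.2 0 0 0 0"

```text
t: 20.6
eef_pos: [619.1, 154.6, 105.5]
eef_rot: [-3.137, 0.162, -0.0]
wrist_force: [-0.3, -0.5, -1.4]
finger_gap: 22.7
finger_force: 42.8
```

Request:
servo_tool:
  moves: "2.2 0.05 0 0 0;2.2 0.05 0 0 0;2.2 0 0 0 0;2.2 0 0 0 0"

```text
t: 20.93
eef_pos: [620.1, 154.5, 105.5]
eef_rot: [-3.137, 0.162, -0.0]
wrist_force: [0.7, -0.5, -0.4]
finger_gap: 22.5
finger_force: 42.8
```

Request:
servo_tool:
  moves: "2.2 0.05 0 0 0;2.2 0.05 0 0 0;2.2 0 0 0 0;2.2 0 0 0 0"

```text
t: 21.27
eef_pos: [621.1, 154.4, 105.5]
eef_rot: [-3.137, 0.162, -0.0]
wrist_force: [-1.0, 0.1, -1.4]
finger_gap: 23.1
finger_force: 42.8
```

Request:
servo_tool:
  moves: "2.2 0.05 0 0 0;2.2 0.05 0 0 0;2.2 0 0 0 0;2.2 0 0 0 0"

```text
t: 21.6
eef_pos: [622.1, 154.3, 105.5]
eef_rot: [-3.137, 0.162, 0.0]
wrist_force: [-0.4, 0.7, -1.1]
finger_gap: 22.8
finger_force: 42.8
```

Request:
servo_tool:
  moves: "2.2 0.05 0 0 0;2.2 0.05 0 0 0;2.2 0 0 0 0;2.2 0 0 0 0"

```text
t: 21.93
eef_pos: [622.6, 154.2, 105.4]
eef_rot: [-3.137, 0.162, 0.002]
wrist_force: [-2.0, 0.2, 0.1]
finger_gap: 22.9
finger_force: 42.9
```

Request:
servo_tool:
  moves: "2.2 0.05 0 0 0;2.2 0 0 0 0;2.2 0 0 0 0;2.2 0 0 0 0"

```text
t: 22.27
eef_pos: [622.8, 154.2, 105.4]
eef_rot: [-3.137, 0.162, 0.002]
wrist_force: [-4.9, 0.5, 0.9]
finger_gap: 22.6
finger_force: 43.1
```

Request:
servo_tool:
  moves: "2.2 0.05 0 0 0;2.2 0 0 0 0;2.2 0 0 0 0;2.2 0 0 0 0;2.2 0 0 0 0;2.2 0 0 0 0"

```text
t: 22.77
eef_pos: [622.9, 154.2, 105.3]
eef_rot: [3.137, -0.162, -0.003]
wrist_force: [-5.2, 0.9, 1.8]
finger_gap: 22.7
finger_force: 43.2
```

```bash
python3 st.py
```

```text
t 22.7667 flange in holder [15.41, -0.06] 75.13 F holder [-5.26, 0.33, 1.79] torq [0.167 1.047 0.004] toolyaw -0.1032 tcp [622.9 154.2 105.3]
```

Request:
servo_tool:
  moves: "2.2 0.04 0 0 0;2.2 0 0 0 0;2.2 0 0 0 0;2.2 0 0 0 0;2.2 0 0 0 0;2.2 0 0 0 0;2.2 0 0 0 0"

```text
t: 23.35
eef_pos: [623.0, 154.2, 105.3]
eef_rot: [3.137, -0.162, -0.004]
wrist_force: [-6.0, 0.0, 2.5]
finger_gap: 22.9
finger_force: 43.2
```

```bash
python3 st.py
```

```text
t 23.35 flange in holder [15.47, -0.07] 75.13 F holder [-6.01, -0.58, 2.47] torq [0.178 1.24  0.01 ] toolyaw -0.1032 tcp [623.  154.2 105.3]
```

Request:
servo_tool:
  moves: "2.2 0.05 0 0 0;2.2 0 0 0 0;2.2 0 0 0 0;2.2 0 0 0 0;2.2 0 0 0 0;2.2 0 0 0 0;2.2 0 0 0 0;2.2 0 0 0 0;2.2 0 0 0 0"

```text
t: 24.1
eef_pos: [623.1, 154.2, 105.3]
eef_rot: [3.137, -0.162, -0.005]
wrist_force: [-8.0, 0.3, 3.2]
finger_gap: 22.6
finger_force: 43.3
```

```bash
python3 st.py
```

```text
t 24.1 flange in holder [15.56, -0.06] 75.09 F holder [-8.03, -0.46, 3.16] torq [ 0.127  1.373 -0.006] toolyaw -0.1032 tcp [623.1 154.2 105.3]
```

Pressed at about 7.5 N for over half a second. Now I'll ease the load and release.

Request:
servo_tool:
  moves: "2.2 -0.06 0 0 0;2.2 -0.06 0 0 0;2.2 0 0 0 0;2.4 0 0 0 0;2.6 0 0 0 0;3 0 0 0 0;4 0 0 0 0;5 0 0 0 0;5 0 0 0 0;5 0 0 0 0"

```text
t: 24.93
eef_pos: [624.1, 154.1, 105.6]
eef_rot: [-3.137, 0.162, -0.001]
wrist_force: [0.2, -0.1, -0.4]
finger_gap: 49.9
finger_force: 0.0
```

```bash
python3 st.py
```

```text
t 24.9333 flange in holder [16.61, -0.01] 75.43 F holder [0.23, -0.07, -0.37] torq [ 0.022 -0.013  0.015] toolyaw -0.1033 tcp [624.1 154.1 105.6]
```

Request:
servo_tool:
  moves: "5 0 0 -0.5 0;5 0 0 -1 0;5 0 0 -1.5 0;5 0 0 -1.5 0;5 0 0 -1.5 0;5 0 0 -1.5 0;3 0 0 -1 0;1 0 0 0 0;0 0 0 0 0;0 0 0 0 0"

```text
t: 25.77
eef_pos: [623.3, 154.1, 190.0]
eef_rot: [3.137, -0.162, -0.001]
wrist_force: [-0.9, -0.1, 0.1]
finger_gap: 1.7
finger_force: 0.0
```

Request:
servo_tool:
  moves: "0 -1.2 3.2 0 0;0 -1.2 3.2 0 0;0 -1.2 3.2 0 0;0 0 0 0 0;0 0 0 0 0"

```text
t: 26.18
eef_pos: [576.6, 61.1, 189.5]
eef_rot: [-3.137, 0.166, 0.004]
wrist_force: [-0.2, 0.8, -0.0]
finger_gap: -0.2
finger_force: 0.0
```

```bash
python3 st.py; python3 - <<'E'
from h import *
w=grab('wrist');save(w,'w5');i=w['img'];cv2.imwrite('pics/w5b.png',cv2.resize(i[:300],None,fx=1.42,fy=1.42,interpolation=2))
E
```

```text
t 26.1833 flange in holder [-21.41, -97.34] 159.33 F holder [-0.32, 0.76, -0.0] torq [ 0.05  -0.018 -0.019] toolyaw -0.1058 tcp [576.6  61.1 189.5]
```

View pics/w5b.png

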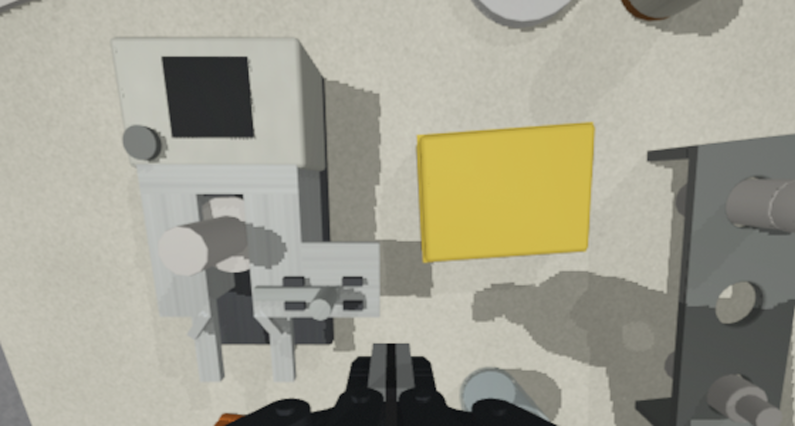

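The cartridge stands upright in the slot, neck top at (182,250), and the bolt post top is at (320,309). The fingers are closed and outboard of the post, so I'll descend beside it.

Request:
servo_tool:
  moves: "0 0.2 0 1 0;0 0 0 1.5 0;0 0 0 1.5 0;0 0 0 1.5 0;0 0 0 1.5 0;0 0 0 1 0;0 0 0 0.3 0;0 0 0 0 0;0 0 0 0 0"

```text
t: 26.98
eef_pos: [580.5, 62.5, 107.5]
eef_rot: [-3.137, 0.161, -0.0]
wrist_force: [0.1, 1.2, 0.2]
finger_gap: -0.1
finger_force: 0.0
```

Request:
servo_tool:
  moves: "0 0 -0.2 0 0;0 0 -0.2 0 0;0 0 -0.2 0 0;0 0 -0.2 0 0;0 0 -0.2 0 0;0 0 0 0 0;0 0 0 0 0"

```text
t: 27.57
eef_pos: [581.1, 72.3, 107.7]
eef_rot: [-3.137, 0.162, -0.0]
wrist_force: [0.3, -0.8, 0.7]
finger_gap: -0.2
finger_force: 0.0
```

```bash
python3 st.py
```

```text
t 27.5667 flange in holder [-17.96, -85.74] 77.47 F holder [0.36, -0.73, 0.7] torq [-0.025  0.017 -0.02 ] toolyaw -0.103 tcp [581.1  72.3 107.7]
```

Request:
servo_tool:
  moves: "0 0 -0.2 0 0;0 0 -0.2 0 0;0 0 -0.2 0 0;0 0 -0.2 0 0;0 0 -0.2 0 0;0 0 -0.2 0 0;0 0 -0.2 0 0;0 0 -0.2 0 0"

```text
t: 28.23
eef_pos: [582.8, 88.1, 107.5]
eef_rot: [3.137, -0.162, -0.0]
wrist_force: [0.2, -2.4, 0.3]
finger_gap: 0.0
finger_force: 1.1
```

Request:
servo_tool:
  moves: "0 0 -0.2 0 0;0 0 -0.2 0 0;0 0 -0.2 0 0;0 0 -0.2 0 0;0 0 -0.2 0 0;0 0 -0.2 0 0;0 0 -0.2 0 0;0 0 -0.2 0 0"

```text
t: 28.9
eef_pos: [584.5, 104.1, 107.6]
eef_rot: [-3.137, 0.162, -0.0]
wrist_force: [0.3, -1.4, -0.7]
finger_gap: 0.3
finger_force: 1.1
```

```bash
python3 st.py
```

```text
t 28.9 flange in holder [-17.81, -53.69] 77.35 F holder [0.43, -1.38, -0.71] torq [-0.391 -0.04  -0.007] toolyaw -0.1032 tcp [584.5 104.1 107.6]
```

Request:
servo_tool:
  moves: "0 0 -0.2 0 0;0 0 -0.2 0 0;0 0 -0.2 0 0;0 0 -0.2 0 0;0 0 -0.1 0 0;0 0 0 0 0"

```text
t: 29.4
eef_pos: [585.4, 113.2, 107.6]
eef_rot: [-3.137, 0.162, -0.0]
wrist_force: [0.9, -1.2, -0.5]
finger_gap: 0.0
finger_force: 0.5
```

Request:
servo_tool:
  moves: "0 0 -0.1 0 0;0 0 -0.1 0 0;0 0 0 0 0;0 0 0 0 0"

```text
t: 29.73
eef_pos: [585.6, 115.0, 107.5]
eef_rot: [-3.137, 0.162, -0.0]
wrist_force: [-0.1, -2.0, -0.9]
finger_gap: 0.2
finger_force: 0.7
```

```bash
python3 st.py
```

```text
t 29.7333 flange in holder [-17.8, -42.79] 77.33 F holder [0.1, -1.97, -0.91] torq [-0.161 -0.093 -0.002] toolyaw -0.1032 tcp [585.6 115.  107.5]
```

Request:
servo_tool:
  moves: "0 0 -0.1 0 0;0 0 -0.1 0 0;0 0 0 0 0;0 0 0 0 0"

```text
t: 30.07
eef_pos: [585.8, 117.0, 107.5]
eef_rot: [-3.137, 0.162, -0.0]
wrist_force: [0.5, -1.5, 0.2]
finger_gap: -0.2
finger_force: 0.8
```

Request:
servo_tool:
  moves: "0 0 -0.1 0 0;0 0 -0.1 0 0;0 0 0 0 0;0 0 0 0 0"

```text
t: 30.4
eef_pos: [586.0, 118.9, 107.6]
eef_rot: [-3.137, 0.162, -0.0]
wrist_force: [1.2, -2.9, -0.3]
finger_gap: 0.2
finger_force: 1.0
```

Request:
servo_tool:
  moves: "0 0 -0.1 0 0;0 0 -0.1 0 0;0 0 0 0 0;0 0 0 0 0"

```text
t: 30.73
eef_pos: [586.0, 119.3, 107.6]
eef_rot: [3.135, -0.161, -0.0]
wrist_force: [-0.5, -8.4, 1.5]
finger_gap: 0.3
finger_force: 4.0
```

The bolt is at its hard stop: 8 N and no further motion. Backing off, lifting and checking.

Request:
servo_tool:
  moves: "0 0 0.2 0 0;0 0 0.5 0 0;0 0 1 0 0;0 0 1 0 0;0 0 0 -1 0;0 0 0 -2 0;0 0 0 -2 0;0 0 0 -2 0;0 0 0 -1 0;0 0 0 0 0"

```text
t: 31.57
eef_pos: [585.3, 94.0, 190.7]
eef_rot: [-3.136, 0.163, -0.008]
wrist_force: [1.7, 0.4, 0.0]
finger_gap: -0.3
finger_force: 0.0
```

Request:
servo_tool:
  moves: "0 -1 1 0 0;0 -1 1 0 0;0 -1 1 0 0;0 0 0 0 0;0 0 0 0 0"

```text
t: 31.98
eef_pos: [549.6, 67.0, 186.8]
eef_rot: [-3.137, 0.164, 0.002]
wrist_force: [0.5, -0.1, 0.4]
finger_gap: -0.2
finger_force: 0.0
```

```bash
python3 - <<'E'
from h import *
w=grab('wrist');save(w,'w6');print(w['s']['eef_pos'])
i=w['img'];cv2.imwrite('pics/w6b.png',cv2.resize(i[60:300,80:360],None,fx=2.5,fy=2.5,interpolation=2))
E
```

```text
[549.55625875  67.02876982 186.7714143 ]
```

View pics/w6b.png

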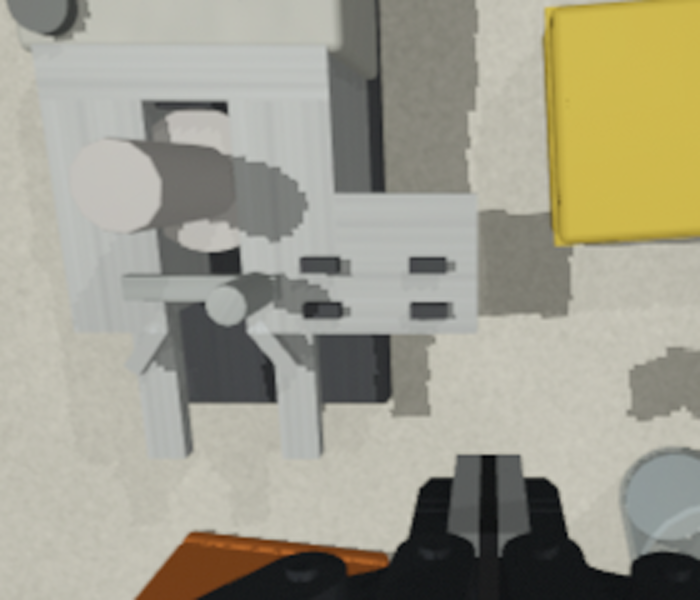

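The bolt bar spans the slot, its end at (125,288) and the post at (226,304). The neck top is at (116,185). I'll check these numerically.

```bash
python3 - <<'E'
from h import *
w=load('w6');yaw=-.1;ex=np.array([np.cos(yaw),np.sin(yaw)]);ey=np.array([-ex[1],ex[0]]);o=np.array([606.7,155.3])
for n,x,y,z in [('post',226.5,304,124),('necktop',116,185,139),('bar end',125,288,94),('slotend',186,101,88)]:
    q=at(w,80+(x+.5)/2.5-.5,60+(y+.5)/2.5-.5,z)[:2]-o; print(n,(q@ex).round(1),(q@ey).round(1))
E
```

```text
post -18.4 -19.4
necktop 15.0 0.2
bar end -18.4 24.0
slotend 39.3 -0.0
```

```bash
python3 -c "
from plant import robot
print(robot.hand_in())"
```

```text
the job is handed in; nothing more can be done
None
```

I handed the job in: the cartridge is in the holder, pressed home at about 7.5 N and released, and the bolt is across the slot at its hard stop. The last camera check agreed, but the hand-in returned no verdict.

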